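# Make up two pottery-class kits on their boards

### The arm

A 6-joint arm with a two-finger parallel gripper is mounted at the origin on the work surface. World frame = base frame: x ahead of the robot, y to its left, z up, the work surface at z = 0. Lengths are in m, angles in degrees, forces in N, time in s.
With the tool pointing down it reaches from about 0.3 to 0.85 m from the base axis. Payload 4.2 kg.
Tool frame: the origin (TCP) lies at the centre of the arm's flange, where the gripper is bolted on; the fingertips stand robot.finger_overhang ahead of it and the grasp point (between the pads) lies 172 mm ahead of it (robot.finger_overhang is the distance from the TCP to the fingertips, in m); z points along the fingers, y is the direction in which the jaws open and shut (so a half turn about z gives the same grasp; the last joint's range is limited). The gripper opens to 91 mm and grips with 3 to 60 N. Pads are 32 mm wide; open, the fingers measure 118 mm over their backs; the gripper's body (76 mm by 178 mm) begins 60 mm behind the grasp point.
Start: joints at [74.943, 18.312, 89.639, -0, 72.044, -1.146], TCP at [0.138, 0.558, 0.405] pointing down, gripper open.
Joint ranges: [-177.97, 177.97], [-48.28, 115.42], [12.27, 149.76], [-77.06, 257.06], [2.81, 150.46], [-146.56, 146.56]. Speed limits (degrees/s): [147.25, 147.25, 180, 180, 180, 180].

### API

Orientations are given as [roll, pitch, yaw] about the fixed x, y, z axes, in that order (R = Rz(yaw) Ry(pitch) Rx(roll)).
In Python, from cell import robot, camera gives the robot as it stands.
- The arm moves only by the shell command python3 -m crank 'ROWS' [OPENING] [FORCE]. ROWS is JSON, a list of rows, each a list of 6 numbers: the shift along the world's x, y, z in m, then the turn, a rotation vector about the world's x, y, z in rad. A call has 1 to 5 rows; each row shifts and turns the commanded pose from where the row before left it; what a row does not reach is not made up. A row lasts 1/12 s, in which the tool goes at most 41.7 mm and 7.16 degrees, less where a joint would pass 70% of its speed; a pose out of reach is approached as far as the arm can. A call with a gripper value outside its range is refused whole. OPENING is the gripper command: -1 is fully open, 1 is shut, values between are in proportion, set as the call begins (- or left out, the last holds). The fingers move at their own pace and stop on an object; FORCE is the grip in N (left out, the last holds). Time passes only in rows, so rows that do not move let the fingers close. It gives the time, the measured TCP pose, the force and the opening at its end, in the units of the state.
- robot.sense(): the state, without advancing time (a new reading comes with each control period).
- camera(name): name is "side" or "top"; returns a dict with "pixels" (480x640x3 uint8, red, green, blue), "fovy" (degrees; the focal length in pixels is half the picture's height over the tangent of half this angle, whatever the lens; pixels are square), "cx", "cy" (the principal point, pixels), "origin" and "attitude" of the camera in the world. Camera axes: x right, y up, looking along -z (the intrinsics and any distortion apply to the point x, -y, -z); pixel columns grow to the right and rows downward; lengths in m; the calibration is good to about 2 mm. A picture is of the moment at which its call begins. There is no depth.
- robot.job_done(): hands the job in, once; it reports no verdict.
The state is a dict: "time": time; "joint_pos": joint angles; "joint_vel": joint speeds; "joint_torque": joint torques, N m; "tool_pos": TCP position; "eef_rot": TCP orientation; "force": force on the tool from outside, world axes, zero at the start; "wrist_torque": the same for the moment, N m; "opening": opening from 0.0 (shut) to 1.0 (fully open).
Only numpy, scipy, OpenCV 4.12 (cv2) and the standard library are available. Lean on these libraries where they do the work, as an engineer would, in place of code of your own. Each camera call takes 0.05 s, during which the arm holds its last target.

### The job

Make up the two kits for the pottery class: on the rectangular board put the paddle, the oval plaster mould and the square-footed stamp, and on the round board the brick-shaped plaster mould and the round-footed stamp. Set each thing down on its own dark silhouette, turned to match it (the paddle's handle pointing the way its silhouette's does), moulds and paddle lying flat as they do now and stamps standing upright. Leave the bowl, the pot of tools and the clay duck where they are.

Things in the scene. Friction and masses are not known exactly. Their poses are not given: they have to be found in the camera images.
- long_board: Fixed rectangular plywood kit board, 200 x 160 x 8 mm, no rim. Origin: centre of its underside; x along its long side, z up. Flat dark silhouettes on its top (z = 8 mm), in its frame: paddle, its origin at x -15, y +45 mm, handle to +x; oval mould, centre at x -45, y -42 mm, length along x; square stamp's foot, centre at x +60, y -42 mm, sides along x and y.
- round_board: Round white plaster kit board (bat), 200 mm across, 8 mm thick, no rim, fixed to the table. Origin: centre of its underside, z up. Two dark flat silhouettes on its top (top at z = 8 mm), in its frame: the brick-shaped mould's, 70 x 44 mm, centred at x = 0, y = +40 mm, long side along x; the round stamp's 50 mm foot, centred at x = 0, y = -48 mm.
- oval_mould: Loose white plaster hump mould with straight long sides and half-round ends, lying flat: 90 x 44 mm in plan, 30 mm high, upright sides to 26 mm, then a 4 mm step set in 4 mm all round. About 140 g. Origin: centre of its underside; x along its length, y across its 44 mm width (grasp it there), z up.
- brick_mould: Loose white plaster hump mould, oblong with square corners, lying flat: 70 x 44 mm in plan, 30 mm high, upright sides to 26 mm, then a 4 mm step set in 4 mm all round. About 140 g. Origin: centre of its underside; x along its length, y across its 44 mm width (grasp it there), z up.
- paddle: Loose small wooden paddle lying flat, 130 mm long: blade 70 x 42 mm and 20 mm thick, handle 60 x 20 mm and 18 mm thick. About 70 g. Origin: on the underside, on the centre line, near the centre of mass; x towards the handle (blade from x = -50 to +20 mm, handle from +20 to +80 mm), z up. Can be grasped across the blade at its origin.
- round_stamp: Loose light wooden clay stamp with a ROUND foot, standing upright: foot 50 mm across and 12 mm high, round handle 22 mm across above it, 52 mm high in all. About 60 g. Origin: centre of its underside; z up along the handle.
- square_stamp: Loose light wooden clay stamp with a SQUARE foot, standing upright: foot 48 x 48 mm and 12 mm high, square handle 20 x 20 mm above it, 52 mm high in all. About 60 g. Origin: centre of its underside; x and y along the foot's (and the handle's) sides, z up along the handle.
- bowl: Bystander: loose open terracotta bowl, 100 mm across, 55 mm high. Origin: centre of its underside.
- tool_pot: Bystander: loose grey plastic pot, 84 mm across, 95 mm high, with modelling tools standing in it up to 165 mm high. Origin: centre of its underside.
- duck: Bystander: loose terracotta duck figure, about 80 mm across its round body, 92 mm high. Origin: centre of its underside.
Things that resemble listed ones, but are neither listed nor needed, are in the scene too. What is shaped like the square_stamp but green or yellow is not meant.

How it is judged:
By the outcome, as a careful person would: the job done as asked, in the order asked, and still so for the second after the job is handed in, with the robot touching nothing.
It also fails if it takes over 131 s, if anything falls off the work surface, if the arm or the gripper's body presses on something with over 40 N, if the wrist force passes 120 N, or if a joint passes its speed limit or range.

## Working session

There is one attempt and no reset: what is moved stays moved. The work goes in short steps, Python scripts to look and compute and a shell command to move; the robot and the scene stay as the last step left them, time stands still between calls to the robot, and variables do not carry over. Pictures are saved under pics/ and viewed, and the job is handed in when it is done.

```bash
mkdir -p pics; ls
python3 - <<'E'
from cell import robot,camera
import cv2
for n in("top","side"):
    c=camera(n); cv2.imwrite(f"pics/{n}0.png",c["pixels"][:,:,::-1]); print({k:v for k,v in c.items() if k!="pixels"})
print(robot.sense(), robot.finger_overhang)
E
```

```text
pics
{'fovy': 52.083582640827885, 'cx': 319.16119144950983, 'cy': 241.59581178306627, 'origin': array([0.49361388, 0.01188598, 0.91184156]), 'attitude': array([  5.75748667,  -0.68421543, -91.24086667])}
{'fovy': 54.28196639428785, 'cx': 322.30931747062124, 'cy': 237.12879335832497, 'origin': array([0.18390763, 0.50849386, 0.61812109]), 'attitude': array([  47.61417659,    1.01696924, -142.84538463])}
{'time': 0.1, 'joint_pos': array([ 7.49428664e+01,  1.83492283e+01,  8.96972742e+01, -2.04071450e-05,
        7.20444251e+01, -1.14807013e+00]), 'joint_vel': array([-0.07433249, -0.02947029, -0.09007054,  0.05026352,  0.07377708,
        0.05552279]), 'joint_torque': array([-3.44406556e-05, -4.13332415e+01, -2.32511115e+01,  7.28493906e-02,
        4.21574665e-02, -4.37191215e-05]), 'tool_pos': array([0.13820534, 0.55800735, 0.40400609]), 'eef_rot': array([-1.79909090e+02, -1.80244788e-03,  1.66090941e+02]), 'force': array([-0.44105256,  0.32011772,  0.47862049]), 'wrist_torque': array([-0.00894146, -0.03069444,  0.01656214]), 'opening': 1.0004932050618196} 0.1908
```

View pics/top0.png

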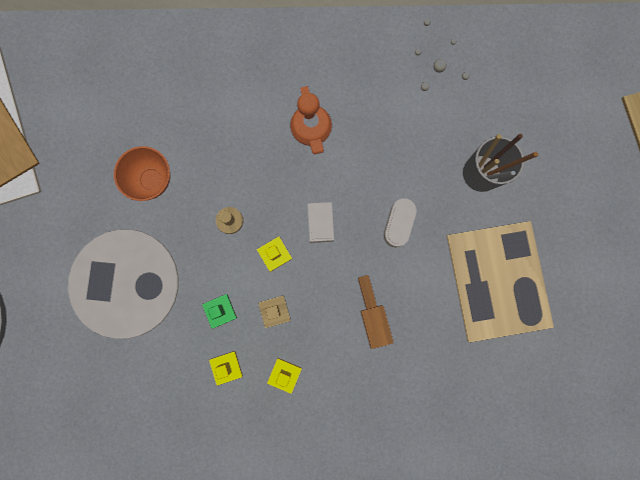

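View pics/side0.png

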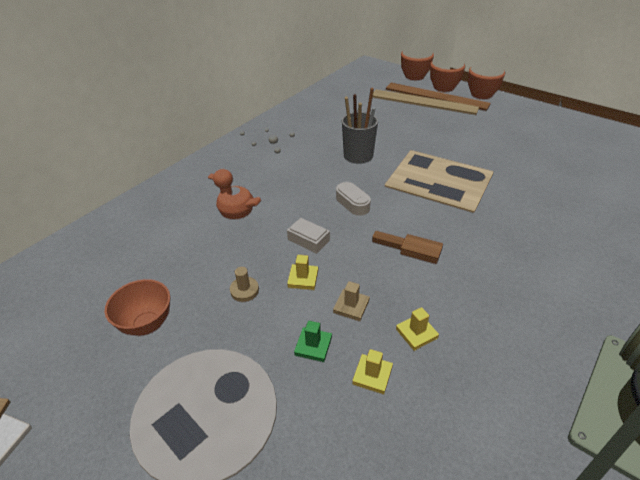

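The top view shows these objects:
- Round board at (123,284), rectangular board at (500,281).
- Brick mould at (320,222), oval mould at (400,222), paddle at (376,312).
- Round stamp at (229,220).

Four objects share the square-stamp shape. Yellow ones are at (274,254), (226,368) and (285,376), and a green one is at (219,311). The only bare-wood one is at (274,311), so that is the one meant. I'll confirm it in a crop and measure.

```bash
cat > h.py <<'E'
import numpy as np,cv2
from scipy.spatial.transform import Rotation as R
from cell import robot,camera
def ray(c,uv):
    uv=np.atleast_2d(np.asarray(uv,float)); f=240/np.tan(np.radians(c["fovy"]/2))
    d=np.c_[(uv[:,0]-c["cx"])/f,-(uv[:,1]-c["cy"])/f,-np.ones(len(uv))]
    return d@R.from_euler('xyz',c["attitude"],degrees=True).as_matrix().T
def onz(c,uv,z):
    d=ray(c,uv); o=c["origin"]; return (o+d*((z-o[2])/d[:,2:]))[:,:2]
def proj(c,p):
    p=np.atleast_2d(p); f=240/np.tan(np.radians(c["fovy"]/2))
    q=(p-c["origin"])@R.from_euler('xyz',c["attitude"],degrees=True).as_matrix()
    return np.c_[c["cx"]+f*q[:,0]/-q[:,2],c["cy"]-f*q[:,1]/-q[:,2]]
def rect(p):  # xy m -> centre mm, long, short, angle of long axis
    b=cv2.boxPoints(cv2.minAreaRect((p*1000).astype(np.float32)));e=b[1]-b[0],b[2]-b[1]
    e=sorted(e,key=lambda v:-np.hypot(*v)); return b.mean(0).round(1),np.hypot(*e[0]).round(1),np.hypot(*e[1]).round(1),(np.degrees(np.arctan2(e[0][1],e[0][0]))%180).round(1)
def blobs(mask,roi=None,amin=60):
    m=mask.astype(np.uint8)
    if roi: 
        k=np.zeros_like(m);k[roi[1]:roi[3],roi[0]:roi[2]]=1;m=m*k
    cs=cv2.findContours(m,cv2.RETR_EXTERNAL,cv2.CHAIN_APPROX_NONE)[0]
    return [x[:,0] for x in cs if cv2.contourArea(x)>amin]
E
python3 - <<'E'
from h import *
c=camera("top");im=c["pixels"];hsv=cv2.cvtColor(im,cv2.COLOR_RGB2HSV)
a=cv2.resize(im[190:390,190:350],(640,800//1),interpolation=cv2.INTER_CUBIC)
a=cv2.resize(im[200:350,200:400],(800,600),interpolation=cv2.INTER_CUBIC)
cv2.imwrite("pics/crop0.png",a[:,:,::-1])
for p in[(320,222),(400,222),(376,330),(367,290),(229,215),(274,311),(262,320),(100,280),(148,286),(480,300),(500,300),(120,250),(300,300),(600,300)]: print(p,im[p[1],p[0]],hsv[p[1],p[0]])
E
```

```text
(320, 222) [169 163 159] [ 12  15 169]
(400, 222) [170 165 161] [ 13  14 170]
(376, 330) [137  97  58] [ 15 147 137]
(367, 290) [127  88  57] [ 13 141 127]
(229, 215) [159 138  96] [ 20 101 159]
(274, 311) [162 142  99] [ 20  99 162]
(262, 320) [133 132 129] [ 23   8 133]
(100, 280) [79 82 85] [105  18  85]
(148, 286) [80 79 87] [124  23  87]
(480, 300) [81 81 85] [120  12  85]
(500, 300) [188 167 127] [ 20  83 188]
(120, 250) [162 156 152] [ 12  16 162]
(300, 300) [123 126 129] [105  12 129]
(600, 300) [126 128 131] [108  10 131]
```

View pics/crop0.png

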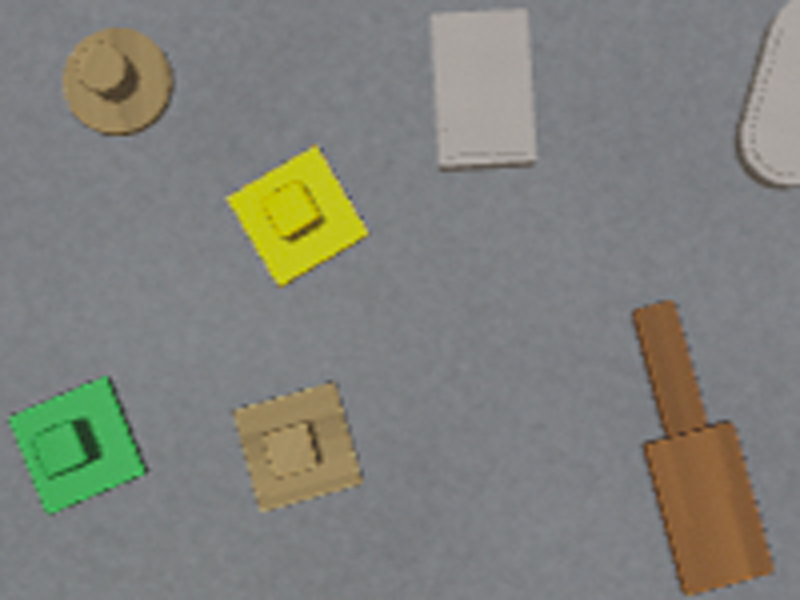

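The crop confirms it: the plain-wood square-footed stamp is at top-view (274,311). Its three neighbours are yellow or green. The round-footed stamp is at (229,220).

```bash
cat > m.py <<'E'
from h import *
c=camera("top");im=c["pixels"].astype(int);hsv=cv2.cvtColor(c["pixels"],cv2.COLOR_RGB2HSV)
S=hsv[...,1];V=hsv[...,2]
rb=im[...,0]-im[...,2]
def show(n,m,roi,z,amin=60):
    for b in blobs(m,roi,amin):
        q=onz(c,b,z); M=cv2.moments(b.astype(np.int32)); cc=onz(c,[M['m10']/M['m00'],M['m01']/M['m00']],z)[0]*1000
        print(n,rect(q),"centroid",cc.round(1),"n",len(b))
if __name__=="__main__":
    show("brick z26",(V>100)&(rb>4),(300,195,340,248),.026)
    show("brick face z30",(V>155)&(rb>4),(300,195,340,248),.030)
    show("oval z26",(V>100)&(rb>4),(375,190,425,255),.026)
    show("oval face",(V>155)&(rb>4),(375,190,425,255),.030)
    show("paddle",(S>70),(350,265,400,355),.020)
    show("blade",(S>70),(350,310,400,355),.020)
    show("rstamp",(S>55),(205,200,250,245),.012)
    show("sstamp",(S>55),(255,290,294,332),.012)
    show("dark rb",V<105,(75,240,175,330),.008)
    show("dark lb",(V<105)&(S<45),(455,228,548,335),.008)
    show("lboard",(V<105)&(S<45)|(S>55),(440,215,560,350),.008)
    show("rboard",(rb>4)&(V>120),(60,225,185,345),.008)
E
python3 m.py
```

```text
brick z26 (array([618.3,  -3.9], dtype=float32), np.float32(72.4), np.float32(43.9), np.float32(2.1)) centroid [619.   -3.8] n 124
brick face z30 (array([619.2,  -3.6], dtype=float32), np.float32(69.0), np.float32(43.4), np.float32(2.1)) centroid [619.1  -3.6] n 118
oval z26 (array([ 614.8, -148.8], dtype=float32), np.float32(91.9), np.float32(45.5), np.float32(162.2)) centroid [ 615.3 -148.9] n 117
oval face (array([ 615.5, -149.1], dtype=float32), np.float32(88.5), np.float32(43.0), np.float32(161.9)) centroid [ 615.3 -149.2] n 111
paddle (array([456.5, -93.7], dtype=float32), np.float32(129.3), np.float32(42.6), np.float32(13.5)) centroid [444.8 -96.4] n 177
blade (array([ 427.6, -100.7], dtype=float32), np.float32(69.8), np.float32(42.6), np.float32(13.5)) centroid [ 425.7 -100.5] n 113
rstamp (array([627.6, 164.7], dtype=float32), np.float32(48.4), np.float32(48.0), np.float32(178.9)) centroid [627.5 164.9] n 75
sstamp (array([458.7,  83.8], dtype=float32), np.float32(48.1), np.float32(48.0), np.float32(15.1)) centroid [458.6  83.8] n 98
dark rb (array([509.6, 312.4], dtype=floa
[... 182 characters left out ...]
73.3)) centroid [520.4 400.1] n 117
dark lb (array([ 467.2, -380.9], dtype=float32), np.float32(88.4), np.float32(42.1), np.float32(9.0)) centroid [ 466.8 -380.8] n 113
dark lb (array([ 499. , -288.4], dtype=float32), np.float32(128.7), np.float32(40.1), np.float32(8.2)) centroid [ 485.8 -290.1] n 175
dark lb (array([ 571.1, -365.5], dtype=float32), np.float32(46.6), np.float32(46.2), np.float32(8.5)) centroid [ 571.1 -365.5] n 95
lboard (array([ 505.7, -331.5], dtype=float32), np.float32(200.5), np.float32(160.9), np.float32(8.5)) centroid [ 504.1 -331.4] n 379
rboard (array([516.1, 359.5], dtype=float32), np.float32(197.8), np.float32(197.6), np.float32(152.8)) centroid [514.8 359.5] n 310
```

Wooden stamps and moulds are identified, and poses and targets are measured. I'm starting with the paddle, following the listed order. First leg is one probing call.

```bash
python3 -m crank '[[0.012,-0.026,-0.004,0,0,-0.106],[0.012,-0.026,-0.004,0,0,-0.106],[0.012,-0.026,-0.004,0,0,-0.106],[0.012,-0.026,-0.004,0,0,-0.106],[0.012,-0.026,-0.004,0,0,-0.106]]' -1 25
```

```text
time: 0.62
tool_pos: [0.1985, 0.4268, 0.3844]
eef_rot: [-180.0, 0.0, 135.5]
force: [0.1, 0.4, 0.5]
opening: 1.001
```

```bash
python3 -m crank '[[0.0122,-0.0262,-0.0042,0,0,-0.1065],[0.0122,-0.0262,-0.0042,0,0,-0.1065],[0.0122,-0.0262,-0.0042,0,0,-0.1065],[0.0122,-0.0262,-0.0042,0,0,-0.1065],[0.0122,-0.0262,-0.0042,0,0,-0.1065]]' >/dev/null
python3 -m crank '[[0.0122,-0.0262,-0.0042,0,0,-0.1065],[0.0122,-0.0262,-0.0042,0,0,-0.1065],[0.0122,-0.0262,-0.0042,0,0,-0.1065],[0.0122,-0.0262,-0.0042,0,0,-0.1065],[0.0122,-0.0262,-0.0042,0,0,-0.1065]]' >/dev/null
python3 -m crank '[[0.0122,-0.0262,-0.0042,0,0,-0.1065],[0.0122,-0.0262,-0.0042,0,0,-0.1065],[0.0122,-0.0262,-0.0042,0,0,-0.1065],[0.0122,-0.0262,-0.0042,0,0,-0.1065],[0.0122,-0.0262,-0.0042,0,0,-0.1065]]' >/dev/null
python3 -m crank '[[0.0122,-0.0262,-0.0042,0,0,-0.1065],[0.0122,-0.0262,-0.0042,0,0,-0.1065],[0.0122,-0.0262,-0.0042,0,0,-0.1065],[0.0122,-0.0262,-0.0042,0,0,-0.1065],[0.0122,-0.0262,-0.0042,0,0,-0.1065]]'
python3 -m crank '[[0,0,0,0,0,0]]'
```

```text
time: 2.28
tool_pos: [0.4425, -0.0974, 0.3005]
eef_rot: [-180.0, 0.0, 13.4]
force: [0.1, 0.8, 1.0]
opening: 0.998
time: 2.37
tool_pos: [0.4442, -0.0993, 0.3003]
eef_rot: [179.9, -0.1, 13.3]
force: [0.2, -0.3, 0.5]
opening: 1.003
```

```bash
python3 -m crank '[[0,0,-0.02,0,0,0],[0,0,-0.02,0,0,0],[0,0,-0.02,0,0,0],[0,0,0,0,0,0],[0,0,0,0,0,0]]'
python3 -m crank '[[0,0,0,0,0,0],[0,0,0,0,0,0]]'
python3 - <<'E'
from h import *
cv2.imwrite("pics/s1.png",camera("side")["pixels"][:,:,::-1])
cv2.imwrite("pics/t1.png",cv2.resize(camera("top")["pixels"][200:400,270:470],(600,600))[:,:,::-1])
E
```

```text
time: 2.78
tool_pos: [0.4419, -0.0955, 0.2404]
eef_rot: [-179.9, 0.1, 13.7]
force: [0.1, 0.1, 0.9]
opening: 0.998
time: 2.95
tool_pos: [0.4427, -0.0958, 0.242]
eef_rot: [179.9, -0.1, 13.7]
force: [0.7, -0.1, -0.1]
opening: 1.001
```

View pics/s1.png

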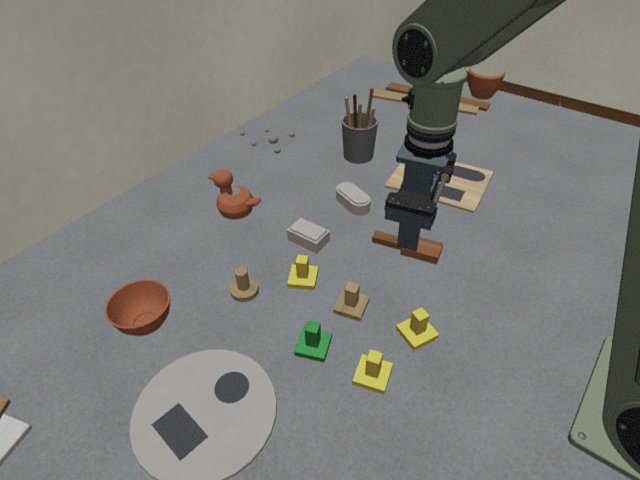

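The gripper hangs astride the paddle blade at (408,240) in the side view. Readings vary by about 1 mm. I'll descend and grip.

```bash
python3 -m crank '[[0,-0.001,-0.015,0,0,0],[0,0,-0.015,0,0,0],[0,0,-0.01,0,0,0],[0,0,-0.007,0,0,0],[0,0,0,0,0,0]]'
python3 -m crank '[[0,0,0,0,0,0],[0,0,0,0,0,0],[0,0,0,0,0,0],[0,0,0,0,0,0],[0,0,0,0,0,0]]' 1 25
python3 -m crank '[[0,0,0,0,0,0],[0,0,0,0,0,0],[0,0,0,0,0,0]]'
```

```text
time: 3.47
tool_pos: [0.442, -0.0968, 0.1932]
eef_rot: [-180.0, 0.1, 13.7]
force: [0.3, -0.4, 0.4]
opening: 1.001
time: 3.88
tool_pos: [0.4424, -0.0969, 0.1942]
eef_rot: [180.0, -0.0, 13.7]
force: [0.2, 0.0, -0.3]
opening: 0.669
time: 4.13
tool_pos: [0.4423, -0.0969, 0.1939]
eef_rot: [180.0, -0.0, 13.7]
force: [-1.1, -0.7, 0.8]
opening: 0.46
```

```bash
python3 -m crank '[[0,0,0,0,0,0],[0,0,0.015,0,0,0],[0,0,0.02,0,0,0],[0,0,0.02,0,0,0],[0,0,0.015,0,0,0]]'
python3 -m crank '[[0.004,-0.019,0,0,0,-0.009],[0.004,-0.019,0,0,0,-0.009],[0.004,-0.019,0,0,0,-0.009],[0.004,-0.019,0,0,0,-0.009],[0.004,-0.019,0,0,0,-0.009]]'
python3 -m crank '[[0.004,-0.019,0,0,0,-0.009],[0.004,-0.019,0,0,0,-0.009],[0.004,-0.019,0,0,0,-0.009],[0.004,-0.019,0,0,0,-0.009],[0.004,-0.019,0,0,0,-0.009]]'
python3 -m crank '[[0.002,-0.003,0,0,0,0],[0,0,0,0,0,0],[0,0,0,0,0,0]]'
python3 - <<'E'
from h import *
cv2.imwrite("pics/s2.png",camera("side")["pixels"][:,:,::-1])
E
```

```text
time: 4.55
tool_pos: [0.4423, -0.0969, 0.2649]
eef_rot: [180.0, -0.0, 13.7]
force: [0.4, 0.3, -0.1]
opening: 0.459
time: 4.97
tool_pos: [0.4622, -0.1927, 0.2636]
eef_rot: [-180.0, 0.0, 11.1]
force: [0.8, 0.4, -1.0]
opening: 0.457
time: 5.38
tool_pos: [0.4822, -0.2877, 0.2634]
eef_rot: [-180.0, 0.0, 8.5]
force: [-0.1, -0.5, 0.4]
opening: 0.458
time: 5.63
tool_pos: [0.4839, -0.2893, 0.2633]
eef_rot: [-179.9, 0.1, 8.5]
force: [-0.3, 0.5, -0.8]
opening: 0.456
```

View pics/s2.png

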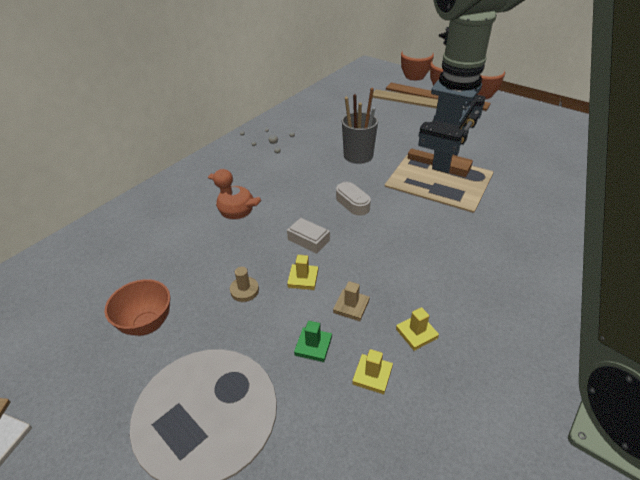

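The side view shows the paddle held level over its silhouette near (440,165). Lowering it 61 mm and releasing partly (opening about 64 mm).

```bash
python3 -m crank '[[0,-0.001,-0.018,0,0,0],[0,0,-0.018,0,0,0],[0,0,-0.012,0,0,0],[0,0,-0.008,0,0,0],[0,0,-0.005,0,0,0]]'
python3 -m crank '[[0,0,-0.001,0,0,0],[0,0,0,0,0,0],[0,0,0,0,0,0]]'
python3 -m crank '[[0,0,0,0,0,0],[0,0,0,0,0,0],[0,0,0,0,0,0],[0,0,0,0,0,0],[0,0,0,0,0,0]]' -0.4
python3 -m crank '[[0,0,0.02,0,0,0],[0,0,0.02,0,0,0],[0,0,0.02,0,0,0],[0,0,0.02,0,0,0],[0,0,0.02,0,0,0]]'
```

```text
time: 6.1
tool_pos: [0.4839, -0.2898, 0.2019]
eef_rot: [-179.9, 0.1, 8.6]
force: [-0.0, -0.0, 2.2]
opening: 0.455
time: 6.35
tool_pos: [0.4845, -0.2908, 0.2023]
eef_rot: [179.9, -0.1, 8.5]
force: [-0.8, -0.0, -0.7]
opening: 0.461
time: 6.77
tool_pos: [0.4843, -0.2909, 0.2019]
eef_rot: [180.0, -0.0, 8.5]
force: [0.0, 0.2, -0.3]
opening: 0.699
time: 7.18
tool_pos: [0.4841, -0.2908, 0.3027]
eef_rot: [180.0, 0.0, 8.5]
force: [0.4, -0.3, -0.0]
opening: 0.702
```

```bash
python3 -m crank '[[0.02,0.022,0,0,0,-0.07],[0.02,0.022,0,0,0,-0.07],[0.02,0.022,0,0,0,-0.07],[0.02,0.022,0,0,0,-0.07],[0.02,0.022,0,0,0,-0.07]]' -1
python3 -m crank '[[0.02,0.02,0,0,0,-0.07],[0.011,0.012,0,0,0,-0.043],[0,0,0,0,0,0],[0,0,0,0,0,0],[0,0,0,0,0,0]]'
python3 m.py | grep -v brick
python3 - <<'E'
from h import *
cv2.imwrite("pics/t3.png",cv2.resize(camera("top")["pixels"][190:365,420:590],(600,600))[:,:,::-1])
E
```

```text
time: 7.6
tool_pos: [0.5849, -0.1798, 0.3019]
eef_rot: [180.0, -0.0, -11.7]
force: [0.9, 0.4, -0.3]
opening: 0.993
time: 8.02
tool_pos: [0.6146, -0.1493, 0.3015]
eef_rot: [180.0, 0.1, -18.0]
force: [-0.5, -0.5, -0.4]
opening: 0.999
oval z26 (array([ 595.3, -135.1], dtype=float32), np.float32(47.0), np.float32(32.5), np.float32(164.1)) centroid [ 596.6 -135.8] n 74
oval z26 (array([ 609.6, -187. ], dtype=float32), np.float32(107.0), np.float32(10.9), np.float32(177.5)) centroid [ 589.  -187.7] n 122
oval face (array([ 595.9, -134.9], dtype=float32), np.float32(44.2), np.float32(27.0), np.float32(170.7)) centroid [ 596.  -135.6] n 66
rstamp (array([627.6, 164.7], dtype=float32), np.float32(48.4), np.float32(48.0), np.float32(178.9)) centroid [627.5 164.9] n 76
sstamp (array([458.7,  83.7], dtype=float32), np.float32(48.0), np.float32(47.9), np.float32(104.8)) centroid [458.6  83.8] n 98
dark rb (array([510.4, 312.4], dtype=float32), np.float32(45.8), np.float32(45.5), np.float32(88.8)) centroid [510.1 312.7] n 74
dark rb (array([520.6, 400.1], dtype=float32), np.float32(68.5), np.float
[... 293 characters left out ...]
)) centroid [ 589.8 -278.2] n 82
lboard (array([ 470.7, -314.6], dtype=float32), np.float32(189.3), np.float32(45.0), np.float32(73.5)) centroid [ 470.3 -316.1] n 293
lboard (array([ 509.7, -430.7], dtype=float32), np.float32(231.6), np.float32(19.6), np.float32(172.8)) centroid [ 507.5 -431.3] n 252
lboard (array([ 581.6, -385.5], dtype=float32), np.float32(90.0), np.float32(62.6), np.float32(179.3)) centroid [ 584.4 -398.7] n 380
lboard (array([ 588.2, -297.8], dtype=float32), np.float32(151.2), np.float32(86.4), np.float32(76.7)) centroid [ 586.2 -287.5] n 336
rboard (array([515.1, 359.5], dtype=float32), np.float32(198.4), np.float32(196.4), np.float32(88.8)) centroid [514.7 359.4] n 309
```

View pics/t3.png

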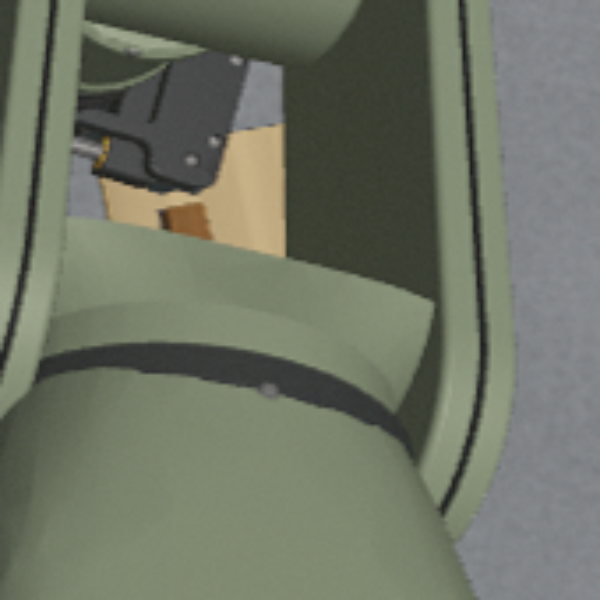

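The arm hides most of the long board from above, so I'll check the paddle later when it is clear. Now gripping the oval mould.

```bash
python3 -m crank '[[0.0005,0,-0.025,0,0,0],[0,0,-0.025,0,0,0],[0,0,-0.025,0,0,0],[0,0,-0.015,0,0,0],[0,0,-0.01,0,0,0]]'
python3 -m crank '[[0,0,-0.006,0,0,0],[0,0,0,0,0,0]]'
python3 -m crank '[[0,0,0,0,0,0],[0,0,0,0,0,0],[0,0,0,0,0,0],[0,0,0,0,0,0],[0,0,0,0,0,0]]' 1 30
python3 -m crank '[[0,0,0,0,0,0],[0,0,0,0,0,0],[0,0,0,0,0,0],[0,0,0,0,0,0]]'
python3 -m crank '[[0,0,0.005,0,0,0],[0,0,0.015,0,0,0],[0,0,0.02,0,0,0],[0,0,0.02,0,0,0],[0,0,0.02,0,0,0]]'
python3 - <<'E'
from h import *
cv2.imwrite("pics/s3.png",camera("side")["pixels"][:,:,::-1])
E
```

```text
time: 8.53
tool_pos: [0.6145, -0.1497, 0.1998]
eef_rot: [180.0, 0.2, -18.1]
force: [-0.1, 0.0, -0.7]
opening: 0.997
time: 8.7
tool_pos: [0.6153, -0.1494, 0.195]
eef_rot: [180.0, 0.1, -18.0]
force: [-0.8, 0.2, 0.0]
opening: 1.001
time: 9.12
tool_pos: [0.6159, -0.1489, 0.1965]
eef_rot: [180.0, -0.1, -18.0]
force: [0.5, 0.8, 0.0]
opening: 0.669
time: 9.45
tool_pos: [0.6157, -0.1489, 0.1959]
eef_rot: [180.0, -0.0, -18.0]
force: [0.6, -1.5, 1.3]
opening: 0.48
time: 9.87
tool_pos: [0.6155, -0.1487, 0.2763]
eef_rot: [-180.0, 0.1, -18.0]
force: [0.9, -0.4, -2.9]
opening: 0.481
```

View pics/s3.png

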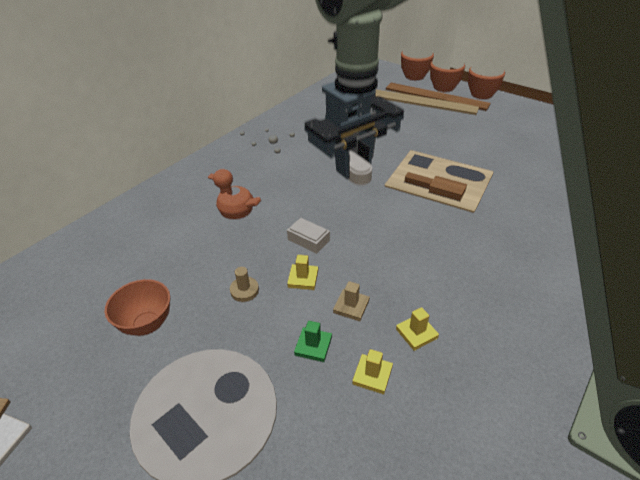

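The oval mould is held at (360,165), and the paddle sits on the board at (435,185). Carrying the mould to its silhouette.

```bash
python3 -m crank '[[-0.015,-0.023,0,0,0,0.046],[-0.015,-0.023,0,0,0,0.046],[-0.015,-0.023,0,0,0,0.046],[-0.015,-0.023,0,0,0,0.046],[-0.015,-0.023,0,0,0,0.046]]'
python3 -m crank '[[-0.015,-0.023,0,0,0,0.046],[-0.015,-0.023,0,0,0,0.046],[-0.015,-0.023,0,0,0,0.046],[-0.015,-0.023,0,0,0,0.046],[-0.0135,-0.025,0,0,0,0.05]]'
python3 -m crank '[[0,0,0,0,0,0],[0,0,-0.02,0,0,0],[0,0,-0.015,0,0,0],[0,0,0,0,0,0],[0,0,0,0,0,0]]'
```

```text
time: 10.33
tool_pos: [0.5398, -0.2646, 0.2751]
eef_rot: [-180.0, 0.1, -4.7]
force: [-0.5, 0.5, -1.4]
opening: 0.484
time: 10.75
tool_pos: [0.4661, -0.3814, 0.275]
eef_rot: [-179.9, 0.1, 8.7]
force: [-0.1, -0.8, -1.5]
opening: 0.48
time: 11.17
tool_pos: [0.4672, -0.3803, 0.2397]
eef_rot: [-179.9, 0.1, 8.6]
force: [0.3, 0.4, -1.8]
opening: 0.48
```

```bash
python3 -m crank '[[0,-0.0005,-0.015,0,0,0],[0,0,-0.01,0,0,0],[0,0,-0.006,0,0,0],[0,0,-0.004,0,0,0],[0,0,0,0,0,0]]'
python3 -m crank '[[0,0,0,0,0,0],[0,0,0,0,0,0]]'
python3 -m crank '[[0,0,0,0,0,0],[0,0,0,0,0,0],[0,0,0,0,0,0],[0,0,0,0,0,0],[0,0,0,0,0,0]]' -0.4
python3 -m crank '[[0,0,0.015,0,0,0],[0,0,0.02,0,0,0],[0,0,0.02,0,0,0],[0,0,0.03,0,0,0],[0,0,0.03,0,0,0]]'
```

```text
time: 11.58
tool_pos: [0.4672, -0.3811, 0.2051]
eef_rot: [-179.9, 0.1, 8.6]
force: [-0.1, 0.1, -1.6]
opening: 0.482
time: 11.75
tool_pos: [0.4675, -0.3815, 0.2063]
eef_rot: [180.0, -0.0, 8.6]
force: [0.0, 1.0, -1.3]
opening: 0.483
time: 12.17
tool_pos: [0.4673, -0.3814, 0.206]
eef_rot: [180.0, -0.0, 8.6]
force: [-1.2, 0.3, 0.1]
opening: 0.703
time: 12.58
tool_pos: [0.467, -0.3812, 0.3214]
eef_rot: [-179.9, 0.1, 8.6]
force: [-0.4, -0.3, -0.4]
opening: 0.703
```

```bash
python3 -m crank '[[0,0.02,0,0,0,0.01],[0,0.035,0,0,0,0.01],[0,0.035,0,0,0,0.01],[0,0.035,0,0,0,0.01],[0,0.035,0,0,0,0.01]]' -1
python3 -m crank '[[0,0.035,-0.005,0,0,0.01],[0,0.035,-0.005,0,0,0.01],[0,0.035,-0.005,0,0,0.01],[0,0.035,-0.005,0,0,0.01],[0,0.035,-0.005,0,0,0.01]]'
python3 -m crank '[[-0.002,0.035,-0.005,0,0,0.01],[-0.002,0.035,-0.005,0,0,0.003],[-0.002,0.03,0,0,0,0],[-0.002,0.02,0,0,0,0],[0,0.01,0,0,0,0]]'
python3 -m crank '[[0,0,0,0,0,0],[0,0,0,0,0,0]]'
python3 - <<'E'
from m import *
show("dark lb",(V<105)&(S<45),(455,228,548,335),.008)
show("paddle z28",(im[...,0]-im[...,1]>25),(440,215,560,350),.028)
show("oval z34",(V>140)&(S<40),(440,215,560,350),.034)
cv2.imwrite("pics/t4.png",cv2.resize(c["pixels"][190:365,420:590],(600,600),interpolation=2)[:,:,::-1])
E
```

```text
time: 13.0
tool_pos: [0.4668, -0.22, 0.321]
eef_rot: [180.0, -0.0, 11.4]
force: [0.5, 0.1, -0.3]
opening: 0.991
time: 13.42
tool_pos: [0.4669, -0.0448, 0.2959]
eef_rot: [180.0, -0.0, 14.3]
force: [0.4, -0.1, 0.3]
opening: 1.001
time: 13.83
tool_pos: [0.4587, 0.0857, 0.2858]
eef_rot: [-180.0, 0.0, 15.2]
force: [-0.1, 0.0, 0.0]
opening: 1.002
time: 14.0
tool_pos: [0.4594, 0.0835, 0.2859]
eef_rot: [180.0, -0.0, 15.1]
force: [0.7, -0.8, -0.6]
opening: 0.997
dark lb (array([ 571.1, -365.4], dtype=float32), np.float32(46.6), np.float32(46.0), np.float32(8.6)) centroid [ 571.1 -365.4] n 94
paddle z28 (array([ 498.6, -288. ], dtype=float32), np.float32(129.4), np.float32(43.7), np.float32(8.5)) centroid [ 486.7 -289.4] n 184
oval z34 (array([ 468.5, -381.4], dtype=float32), np.float32(88.9), np.float32(44.0), np.float32(8.4)) centroid [ 468.1 -381.4] n 118
```

View pics/t4.png

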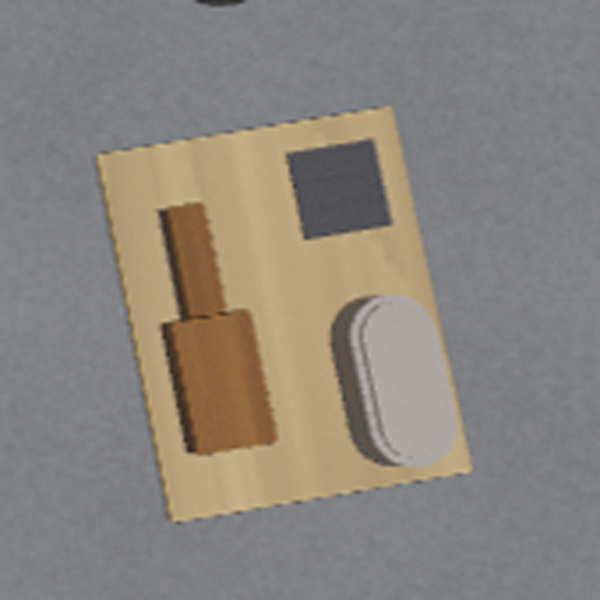

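The paddle and oval mould are within about 1.5 mm of their silhouettes, and only the square silhouette is still dark at crop (340,190). Now the square stamp.

```bash
python3 -m crank '[[0,0,-0.02,0,0,0],[0,0,-0.02,0,0,0],[0,0,-0.02,0,0,0],[0,0,-0.01,0,0,0],[0,0,-0.006,0,0,0]]' -0.2
python3 -m crank '[[0,0,0,0,0,0],[0,0,0,0,0,0]]'
python3 -m crank '[[0,0,0,0,0,0],[0,0,0,0,0,0],[0,0,0,0,0,0],[0,0,0,0,0,0],[0,0,0,0,0,0]]' 1 25
python3 -m crank '[[0,0,0,0,0,0],[0,0,0,0,0,0],[0,0,0,0,0,0],[0,0,0,0,0,0]]'
python3 -m crank '[[0,0,0.005,0,0,0],[0,0,0.015,0,0,0],[0,0,0.02,0,0,0],[0,0,0.025,0,0,0],[0,0,0.025,0,0,0]]'
python3 - <<'E'
from h import *
cv2.imwrite("pics/s4.png",camera("side")["pixels"][:,:,::-1])
E
```

```text
time: 14.47
tool_pos: [0.459, 0.0821, 0.2085]
eef_rot: [180.0, 0.1, 14.9]
force: [0.5, -0.8, -0.4]
opening: 0.666
time: 14.63
tool_pos: [0.4596, 0.0829, 0.21]
eef_rot: [180.0, -0.0, 15.0]
force: [0.1, 0.0, -0.1]
opening: 0.598
time: 15.05
tool_pos: [0.4593, 0.0837, 0.2101]
eef_rot: [180.0, -0.0, 15.1]
force: [-0.0, 0.5, 0.2]
opening: 0.269
time: 15.38
tool_pos: [0.4593, 0.0837, 0.21]
eef_rot: [180.0, -0.0, 15.1]
force: [-1.2, 0.4, 4.1]
opening: 0.223
time: 15.8
tool_pos: [0.4589, 0.0836, 0.3004]
eef_rot: [-180.0, 0.1, 15.1]
force: [-0.0, 1.1, -1.1]
opening: 0.214
```

View pics/s4.png

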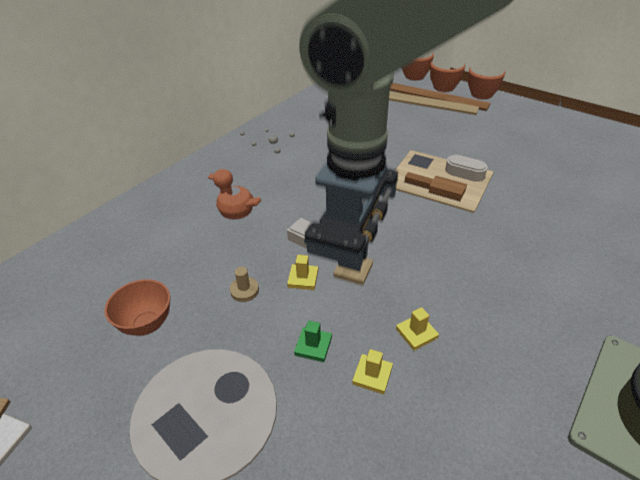

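The stamp is lifted upright at side-view (353,268). Carrying it over.

```bash
python3 -m crank '[[0.004,-0.017,0,0,0,-0.006],[0.009,-0.036,0,0,0,-0.009],[0.009,-0.036,0,0,0,-0.009],[0.009,-0.036,0,0,0,-0.009],[0.009,-0.036,0,0,0,-0.009]]'
python3 -m crank '[[0.009,-0.036,0,0,0,-0.009],[0.009,-0.036,0,0,0,-0.009],[0.009,-0.036,0,0,0,-0.009],[0.009,-0.036,0,0,0,-0.009],[0.009,-0.036,0,0,0,-0.009]]'
python3 -m crank '[[0.009,-0.036,0,0,0,-0.009],[0.009,-0.036,0,0,0,-0.009],[0.009,-0.036,0,0,0,-0.009],[0,0,0,0,0,0],[0,0,0,0,0,0]]'
python3 -m crank '[[0,0,-0.025,0,0,0],[0,0,-0.02,0,0,0],[0,0,-0.01,0,0,0],[0,0,0,0,0,0],[0,0,0,0,0,0]]'
python3 - <<'E'
from h import *
cv2.imwrite("pics/s5.png",cv2.resize(camera("side")["pixels"][60:240,320:560],(800,600),interpolation=2)[:,:,::-1])
E
```

```text
time: 16.27
tool_pos: [0.4992, -0.0789, 0.2998]
eef_rot: [180.0, 0.0, 12.7]
force: [0.0, 0.9, -0.6]
opening: 0.221
time: 16.68
tool_pos: [0.5442, -0.2592, 0.2995]
eef_rot: [-180.0, 0.0, 10.0]
force: [0.4, 0.7, -0.9]
opening: 0.215
time: 17.1
tool_pos: [0.571, -0.3671, 0.2986]
eef_rot: [-180.0, 0.0, 8.4]
force: [-0.4, 1.0, -0.9]
opening: 0.215
time: 17.52
tool_pos: [0.5713, -0.3645, 0.2447]
eef_rot: [-180.0, 0.0, 8.6]
force: [-0.4, 0.1, -0.0]
opening: 0.223
```

View pics/s5.png

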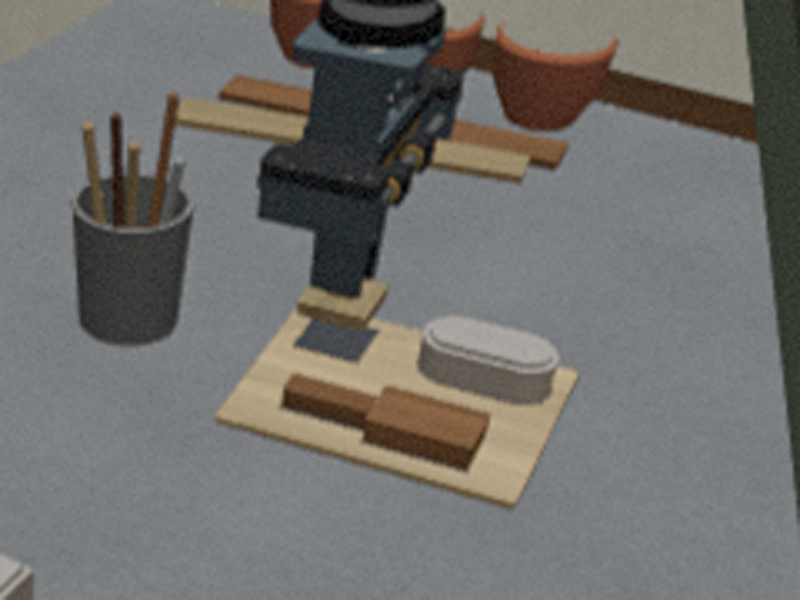

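The stamp is upright just above its silhouette at crop (340,300), and the pot at (130,250) is well clear. Lowering and releasing.

```bash
python3 -m crank '[[0,-0.0005,-0.012,0,0,0],[0,0,-0.008,0,0,0],[0,0,-0.004,0,0,0],[0,0,-0.002,0,0,0],[0,0,0,0,0,0]]'
python3 -m crank '[[0,0,0,0,0,0],[0,0,0,0,0,0]]'
python3 -m crank '[[0,0,0,0,0,0],[0,0,0,0,0,0],[0,0,0,0,0,0],[0,0,0,0,0,0]]' 0.1
python3 -m crank '[[0,0,0.01,0,0,0],[0,0,0.02,0,0,0],[0,0,0.03,0,0,0],[0,0,0.03,0,0,0],[0,0,0.02,0,0,0]]'
```

```text
time: 17.98
tool_pos: [0.5711, -0.3658, 0.2185]
eef_rot: [-180.0, 0.0, 8.5]
force: [0.2, -0.2, -0.5]
opening: 0.214
time: 18.15
tool_pos: [0.5713, -0.366, 0.2189]
eef_rot: [180.0, -0.0, 8.5]
force: [-0.8, 0.6, -1.1]
opening: 0.222
time: 18.48
tool_pos: [0.5713, -0.3659, 0.2189]
eef_rot: [180.0, -0.0, 8.5]
force: [0.1, 0.1, -0.1]
opening: 0.446
time: 18.9
tool_pos: [0.5715, -0.366, 0.3328]
eef_rot: [179.8, -0.2, 8.5]
force: [0.1, -0.3, -0.3]
opening: 0.449
```

```bash
python3 -m crank '[[0.002,0.017,0,0,0,-0.006],[0.0045,0.035,0,0,0,-0.011],[0.0045,0.035,0,0,0,-0.011],[0.0045,0.035,0,0,0,-0.011],[0.0045,0.035,0,0,0,-0.011]]' -1
python3 -m crank '[[0.0045,0.035,-0.009,0,0,-0.011],[0.0045,0.035,-0.009,0,0,-0.011],[0.0045,0.035,-0.009,0,0,-0.011],[0.0045,0.035,-0.009,0,0,-0.011],[0.0045,0.035,-0.009,0,0,-0.011]]'
python3 -m crank '[[0.005,0.03,0,0,0,-0.007],[0,0,0,0,0,0],[0,0,0,0,0,0],[0,0,0,0,0,0]]'
python3 - <<'E'
from m import *
cv2.imwrite("pics/t5.png",cv2.resize(c["pixels"][190:365,420:590],(600,600),interpolation=2)[:,:,::-1])
cv2.imwrite("pics/s6.png",camera("side")["pixels"][:,:,::-1])
E
```

```text
time: 19.32
tool_pos: [0.5911, -0.2075, 0.3298]
eef_rot: [180.0, -0.1, 5.6]
force: [0.6, 0.4, -0.1]
opening: 0.787
time: 19.73
tool_pos: [0.6137, -0.0322, 0.2845]
eef_rot: [180.0, -0.1, 2.5]
force: [0.2, -0.3, -0.7]
opening: 1.0
time: 20.07
tool_pos: [0.6188, -0.0041, 0.2845]
eef_rot: [180.0, -0.0, 2.1]
force: [0.0, 0.3, -0.4]
opening: 1.003
```

View pics/t5.png

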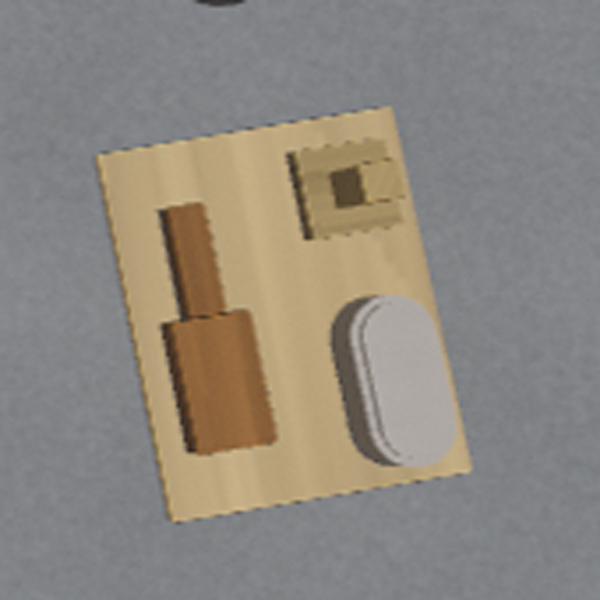

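View pics/s6.png

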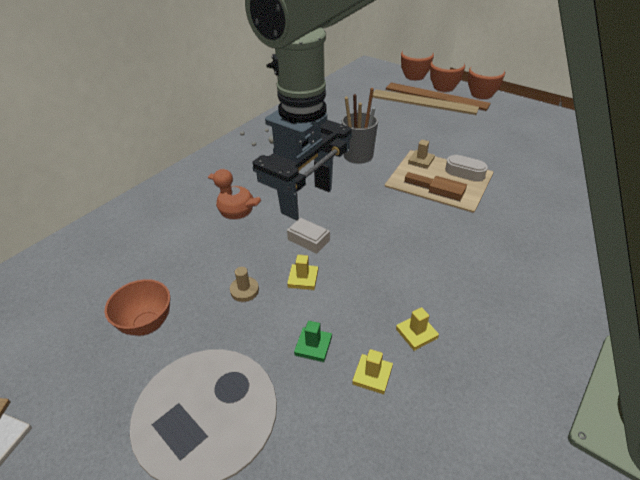

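The stamp is upright on its silhouette at top crop (350,190) and side (423,155). The gripper is above the brick mould at side (308,233). Gripping it now.

```bash
python3 -m crank '[[0,0,-0.025,0,0,0],[0,0,-0.025,0,0,0],[0,0,-0.02,0,0,0],[0,0,-0.012,0,0,0],[0,0,-0.0075,0,0,0]]'
python3 -m crank '[[0,0,0,0,0,0],[0,0,0,0,0,0]]'
python3 -m crank '[[0,0,0,0,0,0],[0,0,0,0,0,0],[0,0,0,0,0,0],[0,0,0,0,0,0],[0,0,0,0,0,0]]' 1 30
python3 -m crank '[[0,0,0,0,0,0],[0,0,0,0,0,0],[0,0,0,0,0,0],[0,0,0,0,0,0]]'
python3 -m crank '[[0,0,0.005,0,0,0],[0,0,0.02,0,0,0],[0,0,0.025,0,0,0],[0,0,0.025,0,0,0],[0,0,0.025,0,0,0]]'
```

```text
time: 20.58
tool_pos: [0.6183, -0.005, 0.1929]
eef_rot: [180.0, 0.1, 2.0]
force: [0.8, 0.1, 0.1]
opening: 1.002
time: 20.75
tool_pos: [0.6191, -0.0044, 0.1948]
eef_rot: [180.0, -0.1, 2.1]
force: [-0.2, 0.2, 0.4]
opening: 1.005
time: 21.17
tool_pos: [0.6188, -0.0038, 0.1948]
eef_rot: [180.0, -0.0, 2.1]
force: [0.2, -0.2, -0.2]
opening: 0.668
time: 21.5
tool_pos: [0.6187, -0.0038, 0.1943]
eef_rot: [180.0, 0.0, 2.1]
force: [-0.7, 0.6, 1.0]
opening: 0.479
time: 21.92
tool_pos: [0.6185, -0.0039, 0.2951]
eef_rot: [-180.0, 0.1, 2.1]
force: [0.6, -0.7, -1.7]
opening: 0.479
```

```bash
python3 -m crank '[[-0.007,0.020,0,0,0,-0.0096],[-0.0076,0.032,0,0,0,-0.012],[-0.0076,0.032,0,0,0,-0.012],[-0.0076,0.032,0,0,0,-0.012],[-0.0076,0.032,0,0,0,-0.012]]'
python3 -m crank '[[-0.0076,0.032,0,0,0,-0.012],[-0.0076,0.032,0,0,0,-0.012],[-0.0076,0.032,0,0,0,-0.012],[-0.0076,0.032,0,0,0,-0.012],[-0.0076,0.032,0,0,0,-0.012]]'
python3 -m crank '[[-0.0076,0.032,0,0,0,-0.012],[-0.0076,0.032,0,0,0,-0.012],[-0.0076,0.032,0,0,0,-0.012],[0,0,0,0,0,0],[0,0,0,0,0,0]]'
python3 -m crank '[[0,0,-0.025,0,0,0],[0,0,-0.02,0,0,0],[0,0,-0.01,0,0,0],[0,0,0,0,0,0],[0,0,0,0,0,0]]'
python3 - <<'E'
from h import *
cv2.imwrite("pics/s7.png",camera("side")["pixels"][:,:,::-1])
E
```

```text
time: 22.33
tool_pos: [0.5806, 0.1452, 0.2944]
eef_rot: [180.0, 0.0, -1.3]
force: [0.9, 0.5, -1.9]
opening: 0.484
time: 22.75
tool_pos: [0.5426, 0.3056, 0.2943]
eef_rot: [180.0, 0.0, -4.7]
force: [-0.0, 0.9, -1.7]
opening: 0.481
time: 23.17
tool_pos: [0.5197, 0.4017, 0.2939]
eef_rot: [180.0, 0.0, -6.5]
force: [0.3, -0.4, -1.9]
opening: 0.482
time: 23.58
tool_pos: [0.5209, 0.3994, 0.2392]
eef_rot: [179.9, 0.0, -6.7]
force: [0.6, -0.2, -2.1]
opening: 0.473
```

View pics/s7.png

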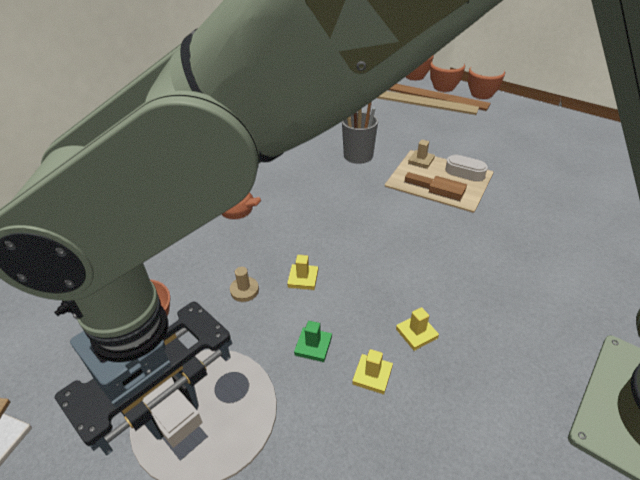

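The brick mould hovers over its silhouette at (172,412). Lowering and releasing.

```bash
python3 -m crank '[[0,0.0005,-0.015,0,0,0],[0,0,-0.011,0,0,0],[0,0,-0.006,0,0,0],[0,0,-0.004,0,0,0],[0,0,-0.0005,0,0,0]]'
python3 -m crank '[[0,0,0,0,0,0],[0,0,0,0,0,0]]'
python3 -m crank '[[0,0,0,0,0,0],[0,0,0,0,0,0],[0,0,0,0,0,0],[0,0,0,0,0,0],[0,0,0,0,0,0]]' -0.4
python3 -m crank '[[0,0,0.015,0,0,0],[0,0,0.025,0,0,0],[0,0,0.03,0,0,0],[0,0,0.03,0,0,0],[0,0,0,0,0,0]]'
```

```text
time: 24.05
tool_pos: [0.5206, 0.4006, 0.2026]
eef_rot: [180.0, 0.0, -6.7]
force: [-0.4, 0.4, -0.6]
opening: 0.483
time: 24.22
tool_pos: [0.5207, 0.4007, 0.2032]
eef_rot: [-180.0, -0.0, -6.7]
force: [-0.1, -1.2, -2.0]
opening: 0.484
time: 24.63
tool_pos: [0.5206, 0.4007, 0.203]
eef_rot: [-180.0, -0.0, -6.7]
force: [0.4, -0.5, -0.1]
opening: 0.696
time: 25.05
tool_pos: [0.5218, 0.4016, 0.3097]
eef_rot: [-179.5, -0.5, -6.7]
force: [1.2, 1.4, 0.9]
opening: 0.7
```

```bash
python3 -m crank '[[0.008,-0.018,0,0,0,0],[0.015,-0.033,0,0,0,0],[0.015,-0.033,0,0,0,0],[0.015,-0.033,-0.005,0,0,0],[0.015,-0.033,-0.005,0,0,0]]' -0.2
python3 -m crank '[[0.015,-0.033,-0.005,0,0,0],[0.015,-0.033,-0.005,0,0,0],[0.0088,-0.0199,-0.005,0,0,0],[0,0,0,0,0,0],[0,0,0,0,0,0]]'
python3 - <<'E'
from m import *
show("brick z38",(V>160)&(rb>4),(75,250,175,330),.036)
cv2.imwrite("pics/t6.png",cv2.resize(c["pixels"][190:390,40:240],(600,600),interpolation=2)[:,:,::-1])
cv2.imwrite("pics/s8.png",camera("side")["pixels"][:,:,::-1])
E
```

```text
time: 25.47
tool_pos: [0.5889, 0.2493, 0.2929]
eef_rot: [-180.0, -0.0, -6.7]
force: [0.4, -0.5, -0.3]
opening: 0.603
time: 25.88
tool_pos: [0.6276, 0.1636, 0.2772]
eef_rot: [180.0, 0.1, -6.8]
force: [0.1, 1.0, -0.2]
opening: 0.6
brick z38 (array([501.7, 424.8], dtype=float32), np.float32(138.0), np.float32(24.3), np.float32(10.2)) centroid [495.  424.7] n 157
```

View pics/t6.png

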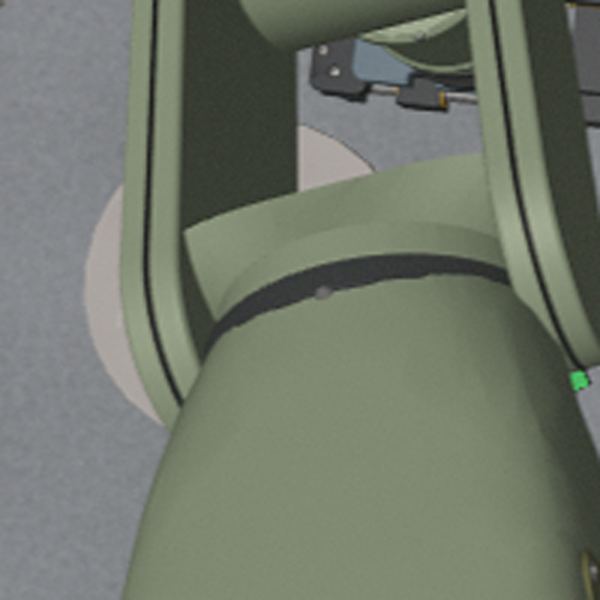

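View pics/s8.png

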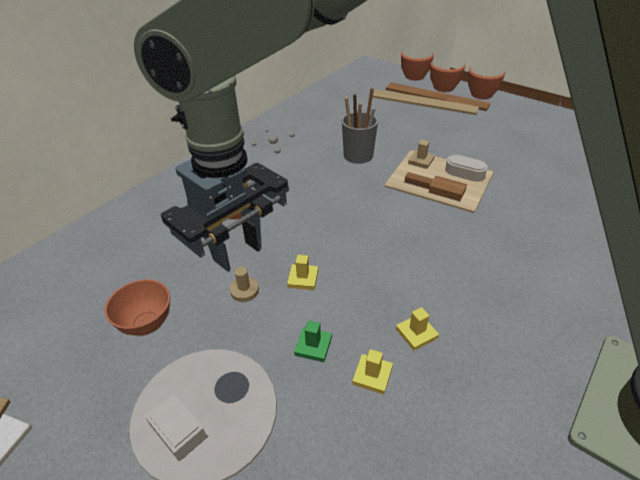

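The brick mould lies on its silhouette at side (175,423), and the gripper is above the round stamp at (243,283). The arm blocks the top view for now. Gripping the stamp.

```bash
python3 -m crank '[[0,0.0005,-0.02,0,0,0],[0,0,-0.02,0,0,0],[0,0,-0.015,0,0,0],[0,0,-0.009,0,0,0],[0,0,-0.004,0,0,0]]' -0.2
python3 -m crank '[[0,0,0,0,0,0],[0,0,0,0,0,0]]'
python3 -m crank '[[0,0,0,0,0,0],[0,0,0,0,0,0],[0,0,0,0,0,0],[0,0,0,0,0,0],[0,0,0,0,0,0]]' 1 25
python3 -m crank '[[0,0,0,0,0,0],[0,0,0,0,0,0],[0,0,0,0,0,0],[0,0,0,0,0,0]]'
python3 -m crank '[[0,0,0.005,0,0,0],[0,0,0.02,0,0,0],[0,0,0.025,0,0,0],[0,0,0.025,0,0,0],[0,0,0.015,0,0,0]]'
```

```text
time: 26.4
tool_pos: [0.6265, 0.1665, 0.2085]
eef_rot: [180.0, 0.1, -6.6]
force: [-1.2, -0.6, 0.1]
opening: 0.603
time: 26.57
tool_pos: [0.6275, 0.1659, 0.2105]
eef_rot: [-180.0, -0.1, -6.6]
force: [0.6, -0.0, 0.5]
opening: 0.598
time: 26.98
tool_pos: [0.6274, 0.1652, 0.2101]
eef_rot: [-180.0, -0.0, -6.7]
force: [0.5, -0.6, -0.4]
opening: 0.264
time: 27.32
tool_pos: [0.6274, 0.1652, 0.21]
eef_rot: [180.0, -0.0, -6.7]
force: [0.1, 0.2, 2.0]
opening: 0.237
time: 27.73
tool_pos: [0.6277, 0.1654, 0.3025]
eef_rot: [-179.9, -0.2, -6.7]
force: [0.5, 0.2, -0.3]
opening: 0.239
```

```bash
python3 -m crank '[[-0.01,0.012,0,0,0,0],[-0.02,0.025,0,0,0,0],[-0.02,0.025,0,0,0,0],[-0.02,0.025,0,0,0,0],[-0.02,0.025,0,0,0,0]]'
python3 -m crank '[[-0.0175,0.023,0,0,0,0],[-0.01,0.012,0,0,0,0],[0,0,-0.02,0,0,0],[0,0,-0.02,0,0,0],[0,0,0,0,0,0]]'
python3 -m crank '[[0,0,0,0,0,0],[0,0,0,0,0,0]]'
python3 - <<'E'
from h import *
cv2.imwrite("pics/s9.png",camera("side")["pixels"][:,:,::-1])
E
```

```text
time: 28.15
tool_pos: [0.5352, 0.2785, 0.2985]
eef_rot: [179.9, 0.1, -6.7]
force: [0.3, 0.2, -0.7]
opening: 0.234
time: 28.57
tool_pos: [0.5071, 0.3123, 0.2552]
eef_rot: [179.7, 0.5, -6.6]
force: [-0.8, -0.0, -1.6]
opening: 0.24
time: 28.73
tool_pos: [0.5097, 0.3125, 0.26]
eef_rot: [-180.0, 0.0, -6.7]
force: [0.5, -0.1, -1.1]
opening: 0.236
```

View pics/s9.png

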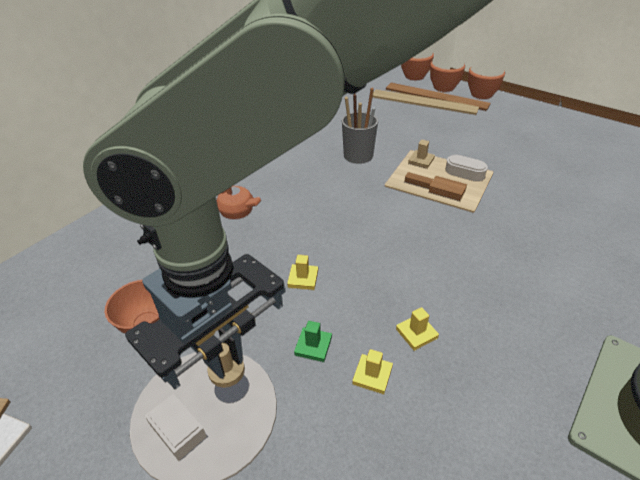

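The round stamp is held upright above its disc at (226,372). Lowering 41.5 mm (pick height 0.2100 plus 8 mm), releasing and retreating.

```bash
python3 -m crank '[[0.0005,0,-0.015,0,0,0],[0,0,-0.012,0,0,0],[0,0,-0.008,0,0,0],[0,0,-0.004,0,0,0],[0,0,-0.0025,0,0,0]]'
python3 -m crank '[[0,0,0,0,0,0],[0,0,0,0,0,0],[0,0,0,0,0,0]]'
python3 -m crank '[[0,0,0,0,0,0],[0,0,0,0,0,0],[0,0,0,0,0,0],[0,0,0,0,0,0]]' 0.1
python3 -m crank '[[0,0,0.01,0,0,0],[0,0,0.02,0,0,0],[0,0,0.03,0,0,0],[0,0,0.03,0,0,0],[0,0,0.03,0,0,0]]'
python3 -m crank '[[0,-0.02,0.01,0,0,0],[0,-0.04,0,0,0,0],[0,-0.04,0,0,0,0],[0,-0.04,0,0,0,0],[0,-0.04,0,0,0,0]]'
python3 -m crank '[[0,-0.04,0,0,0,0],[0,-0.04,0,0,0,0],[0,-0.04,0,0,0,0],[0,-0.02,0,0,0,0],[0,0,0,0,0,0]]'
python3 - <<'E'
from m import *
show("brick z34",(V>165)&(rb>4),(80,260,122,305),.034)
show("rstamp z20",(S>55),(110,255,180,320),.020)
show("sstamp z20",(S>55),(497,228,540,262),.020)
cv2.imwrite("pics/t10.png",c["pixels"][:,:,::-1])
cv2.imwrite("pics/t10c.png",cv2.resize(c["pixels"][220:350,60:190],(600,600),interpolation=2)[:,:,::-1])
cv2.imwrite("pics/s10.png",camera("side")["pixels"][:,:,::-1])
E
```

```text
time: 29.2
tool_pos: [0.5105, 0.3122, 0.2183]
eef_rot: [-180.0, -0.0, -6.7]
force: [0.1, 1.0, -1.3]
opening: 0.235
time: 29.45
tool_pos: [0.5106, 0.3124, 0.2189]
eef_rot: [-180.0, -0.1, -6.7]
force: [0.1, -0.7, -1.1]
opening: 0.235
time: 29.78
tool_pos: [0.5104, 0.3123, 0.2185]
eef_rot: [-180.0, -0.0, -6.7]
force: [-0.6, -0.3, 0.5]
opening: 0.45
time: 30.2
tool_pos: [0.5101, 0.3121, 0.3402]
eef_rot: [180.0, -0.0, -6.7]
force: [0.9, 0.2, 0.3]
opening: 0.455
time: 30.62
tool_pos: [0.5098, 0.1307, 0.3493]
eef_rot: [-180.0, -0.1, -6.6]
force: [1.2, -0.5, 0.3]
opening: 0.453
time: 31.03
tool_pos: [0.5101, -0.0112, 0.3492]
eef_rot: [179.9, -0.1, -7.0]
force: [1.5, -0.3, -0.2]
opening: 0.451
brick z34 (array([518. , 388.8], dtype=float32), np.float32(77.8), np.float32(72.1), np.float32(178.8)) centroid [522.4 399.6] n 309
rstamp z20 (array([512. , 311.1], dtype=float32), np.float32(50.2), np.float32(48.7), np.float32(90.6)) centroid [511.3 311.7] n 78
sstamp z20 (array([ 570.6, -363.8], dtype=float32), np.float32(77.1), np.float32(60.8), np.float32(88.8)) centroid [ 569.6 -361.5] n 143
```

View pics/t10.png

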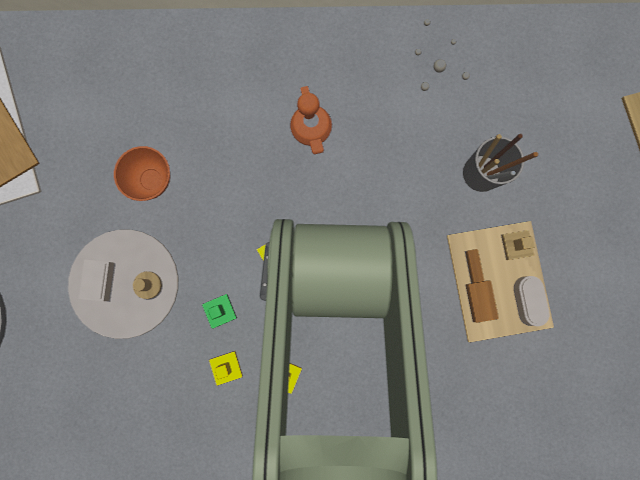

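View pics/t10c.png

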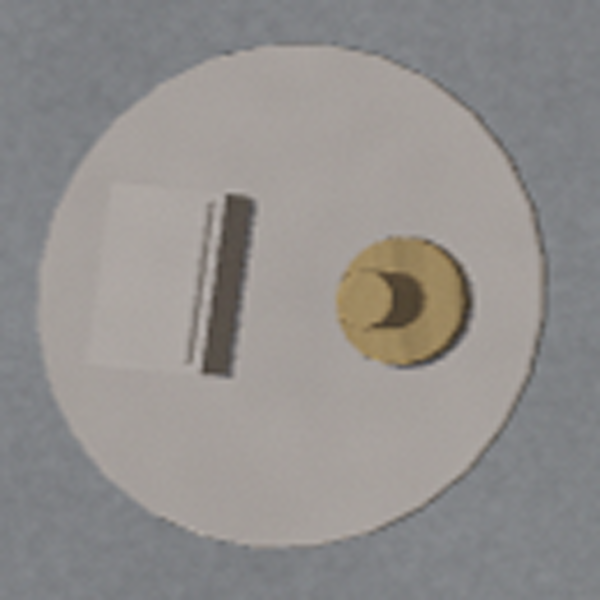

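View pics/s10.png

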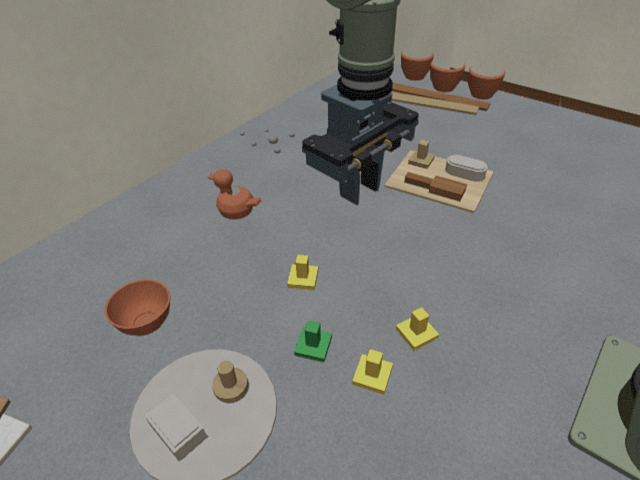

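Everything appears in place, and the bystanders haven't moved since the first picture. The brick and square-stamp fits were polluted by board pixels, so I'll recheck those from edge corners.

Run:
```python
from m import *
k=130/600
P=lambda a:[60+a[0]*k-.5*(1-k),220+a[1]*k-.5*(1-k)]
print("brick base edge mid",onz(c,[P((256,200)),P((232,377))],.008)*1000)
print("brick far corners z34",onz(c,[P((112,183)),P((88,362))],.034)*1000)
t=np.radians(-6.7);u=np.array([np.cos(t),np.sin(t)]);v=np.array([-u[1],u[0]]);o=np.array([520.5,400.1])
print("expect base",o+35*u-22*v,o-35*u-22*v,"far",o+35*u+22*v,o-35*u+22*v)
# square stamp: foot vs board by projecting expected foot top corners
t=np.radians(8.5);u=np.array([np.cos(t),np.sin(t)]);v=np.array([-u[1],u[0]]);o=np.array([571.1,-365.5])
pts=[np.r_[o+24*(a*u+b*v),20]/1000 for a,b in((1,1),(1,-1),(-1,-1),(-1,1))]
q=proj(c,np.array(pts));im2=cv2.resize(c["pixels"][225:270,490:550],(800,600),interpolation=2)
for w in q: cv2.circle(im2,tuple(((w+.5-[490,225])*13.33).astype(int).tolist()),5,(255,0,0),-1)
cv2.imwrite("pics/sq.png",im2[:,:,::-1])
```

```text
brick base edge mid [[552.84052069 373.90856461]
 [483.22199447 381.93191901]]
brick far corners z34 [[558.85993123 418.87093246]
 [490.42287976 426.20735719]]
expect base [552.69421652 374.16676991] [483.17227105 382.33372151] far [557.82772895 417.86627849] [488.30578348 426.03323009]
```

View pics/sq.png

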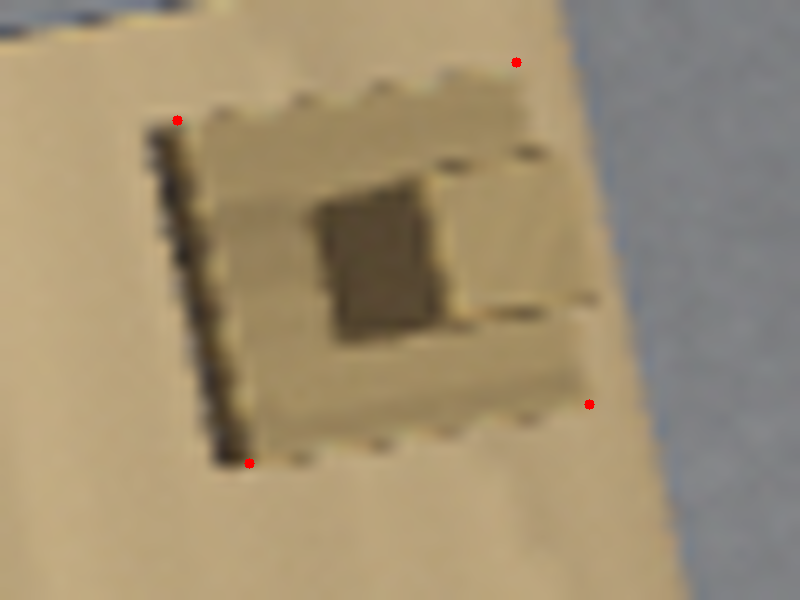

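The brick's base edge agrees within 0.5 mm, and the square foot is within about 1 mm of its expected corners (red dots). Handing in.

```bash
python3 -m crank '[[0,0,0,0,0,0],[0,0,0,0,0,0]]' ; python3 -c "
from cell import robot
print(robot.job_done())"
```

```text
time: 31.35
tool_pos: [0.5104, -0.0065, 0.3484]
eef_rot: [-180.0, -0.0, -6.6]
force: [-0.4, 1.0, 0.6]
opening: 0.45
the job is handed in; nothing more can be done
None
```

Both kits are made up and the job is handed in at about 31 s of the 131 s allowed. I placed the five things in the order listed: paddle, oval mould, square stamp, brick mould, round stamp.

| Thing | Last check against its silhouette |
|---|---|
| Paddle | within about 0.6 mm, 8.5° as the silhouette, handle pointing the right way |
| Oval mould | within about 1.5 mm; turned 8.4°, silhouette read 8.5–9° |
| Square stamp | about 1 mm, upright |
| Brick mould | base edge within 0.5 mm; far top corners read 1–2 mm off |
| Round stamp | about 1.5–2 mm, upright |

- **Failed fits:** in the last check, the automatic outline fits for the brick mould and square stamp failed because board pixels got into the mask. I checked those two from edge corners in enlarged crops instead.
- **Calibration:** the remaining offsets are no larger than the 2 mm calibration tolerance.
- **Bystanders:** the bowl, pot of tools and duck appear in the same places as in the first picture.
- **Robot:** the gripper was clear of everything at the end, and the wrist force readings stayed at a few newtons throughout.

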